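# Hold a display base in the corner of a gluing jig

### The arm

A 6-joint arm with a two-finger parallel gripper is mounted at the origin on the work surface. World frame = base frame: x ahead of the robot, y to its left, z up, the work surface at z = 0. Lengths are in mm, angles in degrees, forces in N, time in s.
With the tool pointing down it reaches from about 300 to 850 mm from the base axis. Payload 4.2 kg.
Tool frame: the origin (TCP) lies midway between the tips of the shut fingers; the grasp point (between the pads) lies pinch_z behind it (pinch_z is the distance from the TCP to the grasp point, in mm); z points along the fingers, y is the line along which they close (so a half turn about z gives the same grasp; the last joint's range is limited). The gripper opens to 91 mm and grips with 3 to 60 N. Pads are 32 mm wide; open, the fingers measure 118 mm over their backs; the gripper's body (76 mm by 178 mm) begins 60 mm behind the grasp point.
Start: joints at [74.485, 18.312, 89.639, -0, 72.044, -1.146], TCP at [142.704, 557.027, 213.976] pointing down, gripper open.
Joint ranges: [-177.97, 177.97], [-48.28, 115.42], [12.27, 149.76], [-77.06, 257.06], [2.81, 150.46], [-146.56, 146.56]. Speed limits (degrees/s): [147.25, 147.25, 180, 180, 180, 180].

### API

Orientations are given as [roll, pitch, yaw] about the fixed x, y, z axes, in that order (R = Rz(yaw) Ry(pitch) Rx(roll)).
In Python, from workcell import state, grab_frame, job_done, masks_of, landmark_of, pinch_z gives the robot as it stands. The module is installed in compiled form; this text tells all that it offers.
- The arm moves only by the tool move_arm, never from a script. Its argument "plan" is a list of rows, each an object of numbers: "x", "y", "z": the shift along the tool's x, y, z in mm; "rx", "ry", "rz": the turn, a rotation vector about the tool's x, y, z in rad. A call has 1 to 10 rows; each row shifts and turns the commanded pose from where the row before left it, along the tool's axes as they then stand; what a row does not reach is not made up. A row lasts 1/10 s, in which the tool goes at most 50 mm and 8.59 degrees, less where a joint would pass 70% of its speed; a pose out of reach is approached as far as the arm can. A call is refused whole if a number of a shift passes 50 or a number of a turn 0.15, either way. A call with a gripper value outside its range is refused whole. "grip" is the opening, from 0 (shut) to 1 (fully open), set as the call begins (left out, the last holds). The fingers move at their own pace and stop on an object; "squeeze" is the grip in N (left out, the last holds). Time passes only in rows, so rows that do not move let the fingers close. It gives the time, the measured TCP pose, the force, the opening and the grip force at its end, in the units of the state.
- state(): the state, without advancing time (a new reading comes with each control period).
- grab_frame(name): name is "scene" or "top" or "wrist"; returns a dict with "img" (400x640x3 uint8, red, green, blue), "z_map" (400x640 float32, mm along the optical axis (not along the pixel's ray), 0 where there is no reading), "fx", "fy", "cx", "cy" (pixels), "rvec" (rotation vector, rad) and "tvec" (3), from world to camera coordinates, as OpenCV has them. Camera axes: x right, y down, z forward; pixel columns grow to the right and rows downward; lengths in mm; the calibration is good to about 2 mm. A picture is of the moment at which its call begins.
- job_done(): hands the job in; it is judged then, once.
Trained networks look in the newest picture that a camera, given by its name, has taken for a name from the list of things; names that differ only in an ending like _2 or _b are one class to them, and where a whole thing is asked for, a point or a joint stands for the part that bears it (a point fixed in the world has none). Each returns a list of dicts, best first, with "p" (0 to 1); they miss things now and then, are a little off and sometimes report something else, mostly with a low value. They report only what shows in the picture. A call takes as long as a camera call. They do not tell look-alikes from the thing itself.
- masks_of(camera, label): "pixels" (400x640 bool, what is visible of it) and "box" ([centre column, centre row, width, height] in pixels, round what is visible of it).
- landmark_of(camera, label): "point" ([column, row] in pixels: a listed point, or the origin of a listed thing).
The state is a dict: "time_s": time; "qpos": joint angles; "qvel": joint speeds; "effort": joint torques, N m; "ee_pos": TCP position; "ee_rot": TCP orientation; "force": force on the tool from outside, world axes, zero at the start; "torque": the same for the moment, N m; "gripper_width": finger opening in mm; "gripper_force": force on a finger pad.
Only numpy, scipy, OpenCV 4.12 (cv2) and the standard library are available. Lean on these libraries where they do the work, as an engineer would, in place of code of your own. Each camera call takes 0.05 s, during which the arm holds its last target. There are 200 camera calls.

### The job

The modelling spatula has been left lying in the gluing jig: lay it flat in the free half of the tool tray, beside the two tools already there and parallel to them, handle pointing the same way as theirs, and let go of it. Then set the wooden display base upright on the jig board with its long side along the long fence and push it into the corner so that it presses firmly and squarely against both fences at once. Finish while still holding it pressed there, and leave the jar, the glue bottle and the other two tools where they are.

Things in the scene. Friction and masses are not known exactly. Their poses are not given: they have to be found in the camera images.
- jig: gluing jig, screwed to the bench: waxed, slippery plywood board 260 mm (x) by 220 mm (y), 12 mm thick, its top open on the -x and -y sides; origin at the centre of its underside, z up. Two fixed fences stand on it and meet at its +x +y corner. A base pushed down on the board drags on it: press it sideways, not down
- fence_long: long white slippery plastic fence of the jig, 240 mm along the jig's x, 20 mm wide, 14 mm high above the board; its inner face looks to the jig's -y and lies 90 mm from the jig's origin. Origin at the centre of its underside
- fence_short: short white slippery plastic fence of the jig, 140 mm along the jig's y, 20 mm wide, 14 mm high above the board; its inner face looks to the jig's -x and lies 100 mm from the jig's origin. Origin at the centre of its underside
- jig_corner (a point): the inner corner where the two fences' inner faces meet, on the board's top; axes as the jig's
- base: dark wooden display base, loose, on the bench, 0.2 to 0.4 kg: plinth 100 mm (x) by 84 mm (y), 22 mm high; centred on it a neck 64 (x) by 46 mm (y) up to 56 mm height, good to grip across the 46 mm; 8 mm brass stud up to 76 mm. Origin at the centre of the underside, z up. Seated, it lies 50 mm from the short fence's face and 42 mm from the long one's; either way round will do
- tray: shallow steel tool tray fixed to the bench, 250 mm (x) by 190 mm (y) outside, floor 4 mm thick, 4 mm rim 12 mm high; origin at the centre of its underside. Tools lie along its x with handles to -x and blades to +x; the two tools present occupy its -y half, the +y half is free
- tray_free (a point): middle of the tray's free place, on the tray's floor, 37 mm to +y of the tray's centre; axes as the tray's
- spatula: modelling spatula lying on the jig board, 170 mm long, 50 g: pale square-sided wooden handle 100 mm long, 16 mm wide, 14 mm high (85 mm behind to 15 mm ahead of the origin), then a thin steel shaft and a 14 mm wide flat blade, both 7 mm above its underside. Origin on its underside at mid-length, x towards the blade, z up
- spatula_grip (a point): point in the spatula's handle near its centre of mass, 30 mm behind its origin and 7 mm above its underside; axes as the spatula's
- spatula_tip (a point): tip of the spatula's blade, 85 mm ahead of its origin, 7 mm above its underside
- tool_a: bystander, narrow-bladed tool like the spatula in shape and size (170 mm long, 14 mm high, handle 16 mm wide), darker handle; already lying in the tray, handle to the tray's -x; leave it where it is. Origin on its underside at mid-length, x towards the blade
- tool_b: bystander, wide-bladed tool like the spatula in shape and size (170 mm long, 14 mm high, handle 16 mm wide), darker handle; already lying in the tray, handle to the tray's -x; leave it where it is. Origin on its underside at mid-length, x towards the blade
- jar: bystander: closed glass jar, 66 mm across, 75 mm high; origin at the centre of its underside
- glue: bystander: white glue bottle, 52 mm across, 130 mm high; origin at the centre of its underside
There are look-alikes about, which are no part of the job. What is meant by the base is not red or turquoise, and is the smaller of those in its own colour.

How it is judged (in metres and radians):
On the way:
1. the spatula lies flat in the tray's free half, handle the same way as the others, released (x of spatula in the frame of tray between -0.028 and 0.028 m and y of spatula in the frame of tray between -0.01 and 0.078 m and z of spatula in the frame of tray between 0 and 0.008 m and angle between spatula's own z axis and vertical below 0.1 rad and angle between the x axis of spatula and the x axis of tray, either way round below 0.2 rad and x of spatula_tip in the frame of tray above 0.03 m and contact force between the fingers and spatula below 0.1 N and linear speed of spatula below 0.02 m/s), for 0.2 s.
At the end, for the whole second after the job is handed in: Spatula released on the tray floor, free half (28 mm of middle in x, y -10 to 78 mm), within 0.2 rad of tray x, blade to +x. Base flat on the jig board, within 0.05 rad of jig x, in the corner within 5 mm, held by the robot at over 1.5 N against each fence (all of step 1 and z of base in the frame of jig between 0.009 and 0.015 m and x of base in the frame of jig between 0.045 and 0.055 m and y of base in the frame of jig between 0.043 and 0.053 m and angle between the x axis of base and the x axis of jig, either way round below 0.05 rad and angle between base's own z axis and vertical below 0.05 rad and contact force between base and fence_long above 1.5 N and contact force between base and fence_short above 1.5 N and contact force between any of the fingers, the arm and base above 1 N and linear speed of base below 0.01 m/s); the arm keeps its last pose, push and grip.
It fails at once if the jar, the glue bottle or one of the two tools in the tray is moved more than 25 mm or tipped over (distance of any of jar, glue, tool_a, tool_b from where it was at the start of the episode above 0.025 m or angle between any of jar, glue's own z axis and vertical above 0.4 rad).
It also fails if it takes over 70 s, if anything falls off the work surface, if the arm or the gripper's body presses on something with over 40 N, if the wrist force passes 120 N, or if a joint passes its speed limit or range.

## Working session

There is one attempt and no reset: what is moved stays moved. The work goes in short steps, Python scripts to look and compute and a tool call to move; the robot and the scene stay as the last step left them, time stands still between calls to the robot, and variables do not carry over. Pictures are saved under pics/ and viewed, at most 10 in all, crops included, and the job is handed in when it is done.

Besides the shell and the picture viewer there is one more tool, called after "Emit:" by a JSON object that holds its "api" and its "payload". move_arm: Moves the arm, as the interface text tells. Its arguments: {"type":"object","properties":{"plan":{"type":"array","items":{"type":"object","properties":{"x":{"type":"number"},"y":{"type":"number"},"z":{"type":"number"},"rx":{"type":"number"},"ry":{"type":"number"},"rz":{"type":"number"}}}},"grip":{"type":"number"},"squeeze":{"type":"number"}},"required":["plan"]}

```bash
mkdir -p pics
cat > h.py <<'E'
import numpy as np, cv2
from workcell import *
def pts(f):
    v,u=np.mgrid[0:400,0:640]; z=f["z_map"].astype(float)
    c=np.stack([(u-f["cx"])/f["fx"]*z,(v-f["cy"])/f["fy"]*z,z],-1)
    R=cv2.Rodrigues(np.array(f["rvec"],float))[0]
    w=(c-np.array(f["tvec"]).ravel())@R
    w[z==0]=np.nan
    return w
def ray(f,p,h):
    R=cv2.Rodrigues(np.array(f["rvec"],float))[0]
    d=R.T@np.array([(p[0]-f["cx"])/f["fx"],(p[1]-f["cy"])/f["fy"],1]); o=-R.T@np.array(f["tvec"]).ravel()
    return o+d*(h-o[2])/d[2]
E
python3 - <<'E'
from h import *
s=state();print(s["time_s"],s["ee_pos"],s["ee_rot"],pinch_z)
a=grab_frame("top");b=grab_frame("scene")
cv2.imwrite("pics/a.png",np.vstack([a["img"]])[:,:,::-1]);cv2.imwrite("pics/b.png",b["img"][:,:,::-1])
W=pts(a)
for n in ["jig","base","tray","spatula","jar","glue","tool_a"]:
  for m in masks_of("top",n)[:5]:
    q=W[m["pixels"]];q=q[~np.isnan(q[:,0])]
    print(n,round(m["p"],2),np.round(m["box"]),np.round(np.median(q,0)),np.round(np.nanmax(q[:,2])), np.median(a["img"][m["pixels"]],0))
for n in ["jig_corner","base","tray_free","tray","spatula","spatula_grip","spatula_tip","jig"]:
  print(n,[(round(l["p"],2),np.round(l["point"],1)) for l in landmark_of("top",n)[:5]])
E
```

```text
0.0 [142.54630172 556.52601736 213.13585227] [-1.79899889e+02 -2.99025924e-03  1.65631508e+02] 18.8
jig 0.96 [287. 184.  70.  89.] [578.  31.  14.] 39.0 [121. 100.  70.]
base 0.88 [384. 256.  45.  36.] [ 338. -282.   33.] 104.0 [41. 22. 12.]
base 0.81 [423. 148.  35.  34.] [ 685. -417.   27.] 80.0 [101.  14.  13.]
base 0.62 [458. 264.  58.  58.] [ 307. -513.   36.] 112.0 [19. 80. 77.]
tray 0.61 [176. 209.  60.  79.] [506. 392.   5.] 30.0 [55. 56. 57.]
tray 0.29 [222. 138.  24.  26.] [725. 223.  74.] 86.0 [93. 95. 96.]
spatula 0.75 [285. 189.   6.  53.] [544.  25.  25.] 35.0 [102.  79.  51.]
jar 0.62 [223. 137.  24.  24.] [724. 223.  74.] 86.0 [93. 95. 96.]
jar 0.59 [252. 186.  14.  74.] [563. 127.  27.] 39.0 [72. 73. 69.]
glue 0.6 [367. 126.  21.  25.] [ 739. -235.   88.] 138.0 [95. 78. 72.]
tool_a 0.77 [196. 208.  11.  56.] [480. 312.  17.] 24.0 [83. 54. 31.]
tool_a 0.71 [186. 206.  14.  55.] [513. 347.  14.] 32.0 [71. 55. 52.]
jig_corner [(0.63, array([255.8, 154.3])), (0.55, array([276.3, 152.3])), (0.29, array([180.4, 208. ]))]
base [(0.93, array([385. , 258.7])), (0.92, array([399. , 198.9])), (0.86, array([454.4, 265.6])), (0.71, array([423. , 149.9]))]
tray_free [(0.96, array([164.6, 212.8]))]
tray [(0.8, array([180.1, 209.2]))]
spatula [(0.58, array([284.6, 188.9])), (0.31, array([223.8, 136.4])), (0.23, array([362.5, 128.3]))]
spatula_grip [(0.6, array([283.6, 198.7]))]
spatula_tip [(0.51, array([281.8, 163.4]))]
jig [(0.56, array([287.7, 181.4]))]
```

View pics/a.png

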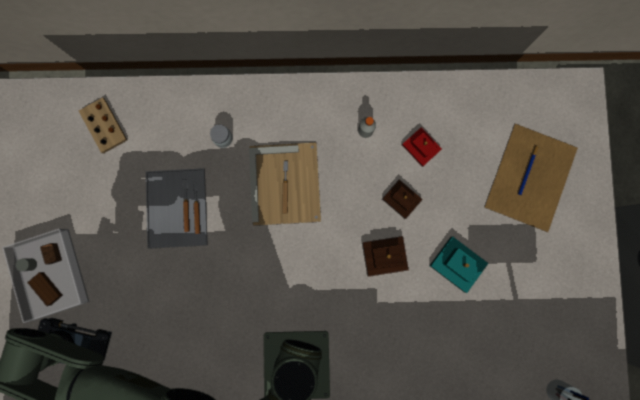

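View pics/b.png

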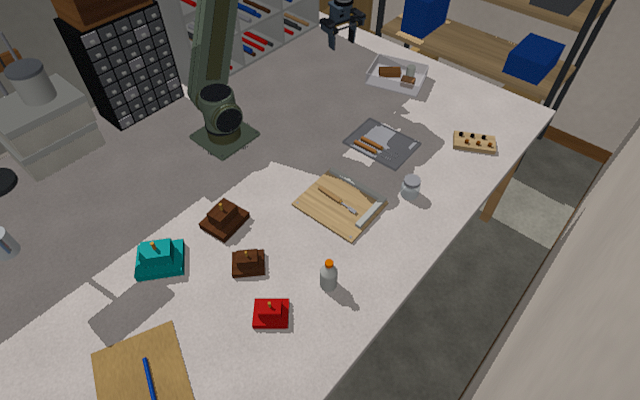

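The top view shows the jig at about (287,183), with the spatula along world x and its blade up (+x). The fence corner is at (256,150). The tray is at (177,208), with its free half on the left. The brown base that is smaller of the two is at (402,197). The scene view agrees with this. Next I measure the poses.

```bash
cat >> h.py <<'E'
def rect(W,sel):
    q=W[sel][:,:2]; q=q[~np.isnan(q[:,0])].astype(np.float32)
    return cv2.minAreaRect(q)
def info(n,W,box,lo,hi):
    c0,r0,c1,r1=box; s=np.zeros(W.shape[:2],bool); s[r0:r1,c0:c1]=1
    s&=(W[...,2]>lo)&(W[...,2]<hi)
    k,l,st,_=cv2.connectedComponentsWithStats(s.astype(np.uint8))
    if k<2: print(n,"none");return
    i=1+np.argmax(st[1:,4]); r=rect(W,l==i)
    print(n,np.round(r[0],1),np.round(r[1],1),round(r[2],1),"n",st[i,4],"z",np.round(np.median(W[l==i][:,2]),1))
E
python3 - <<'E'
from h import *
f=grab_frame("top");W=pts(f)
print(f["fx"],ray(f,(320,200),0))
info("base",W,(375,170,425,222),8,200)
info("neck",W,(375,170,425,222),40,66)
info("plinth",W,(375,170,425,222),12,30)
info("jig",W,(245,130,330,235),6,17)
info("fences",W,(245,130,330,235),21,40)
info("spat",W,(276,155,295,220),17,40)
info("tray",W,(140,160,215,255),-2,20)
info("trayrim",W,(140,160,215,255),8,40)
for n,p,h in [("corner",(255.8,154.3),12),("corner2",(276,152),12),("tf",(164.6,212.8),4),("tray",(180.1,209.2),0),("grip",(283.6,198.7),19),("tip",(281.8,163.4),19),("jig",(287.7,181.4),0),("base",(399,198.9),0)]: print(n,np.round(ray(f,p,h)))
m=[x for x in masks_of("top","tray")][0]; 
np.set_printoptions(linewidth=250)
print(rect(W,m["pixels"])); m=masks_of("top","jig")[0]; print(rect(W,m["pixels"]))
for m in masks_of("top","tool_a")[:2]: print(rect(W,m["pixels"]))
m=masks_of("top","spatula")[0]; print(rect(W,m["pixels"]))
print(np.round(W[195,245:330,2]));print(np.round(W[205,140:215,2]))
E
```

```text
507.91366819945307 [522.00066633 -87.4199792    0.        ]
base [ 520.1 -352.3] [100.   89.9] 47.5 n 825 z 26.4
neck [ 518.4 -350.8] [64.2 47.8] 46.1 n 304 z 57.0
plinth [ 518.9 -351.2] [100.   86.6] 47.5 n 473 z 22.7
jig [580.5  24.1] [274.6 220.3] 1.7 n 3550 z 12.4
fences [579.4  58.6] [243.5 157.5] 2.0 n 708 z 27.2
spat [561.9  25.1] [ 32.3 182.4] 89.0 n 254 z 25.0
tray [509.9 377.8] [244.5 311.4] 90.0 n 6261 z 4.5
trayrim [513.6 349. ] [172.4  37.6] 6.5 n 310 z 16.3
corner [675. 119.  12.]
corner2 [681.  53.  12.]
tf [490. 417.   4.]
tray [501. 368.   0.]
grip [527.  30.  19.]
tip [642.  34.  19.]
jig [585.  17.   0.]
base [ 520. -346.    0.]
((506.3922119140625, 381.1197814941406), (258.91021728515625, 201.09136962890625), 1.891395926475525)
((578.11328125, 28.875831604003906), (261.40155029296875, 223.23411560058594), 1.8853847980499268)
((511.9111633300781, 347.7244873046875), (166.55601501464844, 20.01282501220703), 2.7927544116973877)
((475.4621887207031, 312.81317138671875), (107.1467056274414, 18.518373489379883), 4.460568428039551)
((564.8522338867188, 27.283781051635742), (20.12238883972168, 169.4416046142578), 88.32514190673828)
[  2.   8.   4.   7.  -9.  -4.  24.  27.  21.  23.  26.  26.   2.  17.  11.  10.  14.  10.  17.   8.  11.  10.  10.   6.  12.   9.  15.  13.  17.   9.  13.  11.  10.   7.  11.  17.  20.  10.  26.  30.  16.  26.  22.  14.   9.  14.   7.  14.  18.
  10.  10.  15.  15.  12.  14.  21.  14.  10.  19.  16.  16.   9.  20.  17.  10.   7.   8.  11.  12.  19.  12.  11.   8.   9.   7.  -3.  -2.   2. -10.  -2.   1.   5.  -1.   8.   3.]
[ 5.  5. -3.  1.  2.  1. 13. 17. 12.  5.  7. -2. -1.  6.  6.  2.  3.  8.  7. -0. 13. -3.  9. 13.  3. 10. 10.  7.  2.  5.  4.  4.  6.  4.  9.  4.  7.  5. -1. 10.  4.  7.  4. 17. 20. 23. 22. 24. 13.  6.  7. 13.  2. 16. 14. 21. 14. 18.  7.  4.  8.  4.
  6.  7. 13.  7. -3.  2. -1.  1. -0. -2.  1. -0.  1.]
```

Emit:
{"api": "move_arm", "payload": {"plan": [{"x": -34,"y": -27,"z": -10},{"x": -34,"y": -27,"z": -10},{"x": -34,"y": -27,"z": -10},{"x": -34,"y": -27,"z": -10},{"x": -34,"y": -27,"z": -10},{"x": -34,"y": -27,"z": -10},{"x": -34,"y": -27,"z": -10},{"x": -34,"y": -27,"z": -10},{"x": -34,"y": -27,"z": -10},{"x": -34,"y": -27,"z": -10}]}}

```text
schema error: expected keys x, y, z, rx, ry, rz
```

Emit:
{"api": "move_arm", "payload": {"plan": [{"x": -34,"y": -27,"z": -10},{"x": -34,"y": -27,"z": -10},{"x": -34,"y": -27,"z": -10},{"x": -34,"y": -27,"z": -10},{"x": -34,"y": -27,"z": -10},{"rz": -0.13},{"rz": -0.12},{},{}]}}

```text
schema error: expected keys x, y, z, rx, ry, rz
```

Run:
```python
from h import *
s=state();print(s["time_s"],s["ee_pos"],s["ee_rot"],s["qpos"])
f=grab_frame("wrist");W=pts(f)
cv2.imwrite("pics/w1.png",f["img"][:,:,::-1]);np.savez("w1.npz",W=W,img=f["img"])
for n in ["jig_corner","spatula","spatula_grip","spatula_tip","jig"]:
  for l in landmark_of("wrist",n)[:2]: print(n,round(l["p"],2),np.round(l["point"]),np.round(ray(f,l["point"],{"jig":0,"jig_corner":12,"spatula":12}.get(n,19)),1))
for n in ["spatula","fence_long","fence_short","jig"]:
  for m in masks_of("wrist",n)[:2]: print(n,round(m["p"],2),np.round(m["box"]),rect(W,m["pixels"]),np.nanmedian(W[m["pixels"]],0))
```

```text
1.1 [142.70221267 557.03609551 213.9882206 ] [ 1.79992936e+02 -1.26214506e-03  1.65628380e+02] [ 7.44841545e+01  1.83111467e+01  8.96383025e+01  1.47478826e-03
  7.20435136e+01 -1.14467974e+00]
```

View pics/w1.png

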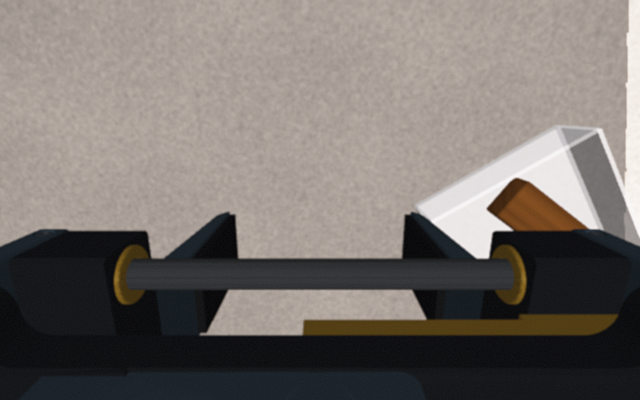

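Emit:
{"api": "move_arm", "payload": {"plan": [{"x": -39,"y": -22,"z": -7,"rx": 0,"ry": 0,"rz": 0},{"x": -39,"y": -22,"z": -7,"rx": 0,"ry": 0,"rz": 0},{"x": -39,"y": -22,"z": -7,"rx": 0,"ry": 0,"rz": 0},{"x": -39,"y": -22,"z": -7,"rx": 0,"ry": 0,"rz": 0},{"x": -39,"y": -22,"z": -7,"rx": 0,"ry": 0,"rz": 0},{"x": -39,"y": -22,"z": -7,"rx": 0,"ry": 0,"rz": 0},{"x": -39,"y": -22,"z": -7,"rx": 0,"ry": 0,"rz": 0},{"x": -39,"y": -22,"z": -7,"rx": 0,"ry": 0,"rz": 0},{"x": -39,"y": -22,"z": -7,"rx": 0,"ry": 0,"rz": 0}]}}

```text
time_s: 2.5
ee_pos: [434.7, 276.6, 277.5]
ee_rot: [180.0, 0.0, 165.6]
force: [-0.3, -0.1, -0.3]
gripper_width: 91.3
gripper_force: 0.0
```

Emit:
{"api": "move_arm", "payload": {"plan": [{"x": -39,"y": -22,"z": -7,"rx": 0,"ry": 0,"rz": 0},{"x": -39,"y": -22,"z": -7,"rx": 0,"ry": 0,"rz": 0},{"x": -39,"y": -22,"z": -7,"rx": 0,"ry": 0,"rz": 0},{"x": -39,"y": -22,"z": -7,"rx": 0,"ry": 0,"rz": 0},{"x": -39,"y": -22,"z": -7,"rx": 0,"ry": 0,"rz": 0},{"x": -39,"y": -22,"z": -7,"rx": 0,"ry": 0,"rz": 0},{"x": -39,"y": -22,"z": -7,"rx": 0,"ry": 0,"rz": 0},{"x": 0,"y": 0,"z": 0,"rx": 0,"ry": 0,"rz": -0.13},{"x": 0,"y": 0,"z": 0,"rx": 0,"ry": 0,"rz": -0.13},{"x": 0,"y": 0,"z": 0,"rx": 0,"ry": 0,"rz": 0}]}}

```text
time_s: 3.5
ee_pos: [660.1, 60.7, 325.5]
ee_rot: [180.0, -0.0, -179.5]
force: [0.4, 0.8, -0.5]
gripper_width: 91.3
gripper_force: 0.0
```

Run:
```python
from h import *
s=state();print(s["time_s"],s["ee_pos"],s["ee_rot"],s["qpos"])
f=grab_frame("wrist");W=pts(f)
cv2.imwrite("pics/w2.png",f["img"][:,:,::-1]);np.savez("w2.npz",W=W,img=f["img"])
for n in ["jig_corner","spatula","spatula_grip","spatula_tip","jig"]:
  for l in landmark_of("wrist",n)[:2]: print(n,round(l["p"],2),np.round(l["point"]),np.round(ray(f,l["point"],{"jig":0,"jig_corner":12,"spatula":12}.get(n,19)),1))
for n in ["spatula","fence_long","fence_short","jig"]:
  for m in masks_of("wrist",n)[:2]: print(n,round(m["p"],2),np.round(m["box"]),rect(W,m["pixels"]),np.nanmedian(W[m["pixels"]],0))
```

```text
3.5 [660.07619133  60.68515849 325.53957926] [ 1.79995578e+02 -3.10345523e-02 -1.79531547e+02] [ 4.25546153e+00  2.45140378e+01  6.44358434e+01  6.46370749e-03
  9.10807935e+01 -8.62128705e+01]
jig_corner 0.93 [360. 167.] [672.3 119.   12. ]
jig_corner 0.61 [506.  45.] [503.9 310.3  12. ]
spatula 0.69 [297.  89.] [562.5  28.1  12. ]
spatula_grip 0.67 [298.  68.] [535.5  29.5  19. ]
spatula_tip 0.65 [298. 150.] [646.4  28.3  19. ]
jig 0.57 [298. 101.] [578.1  28.2   0. ]
jig 0.28 [530.  50.] [508.3 351.3   0. ]
spatula 0.68 [294.  86.   7. 132.] ((561.1227416992188, 25.261058807373047), (16.03524398803711, 171.40379333496094), 88.86802673339844) [544.8758508   25.13728837  25.65954288]
fence_long 0.7 [368.  92.  18. 183.] ((569.8919067382812, 128.7876739501953), (245.73255920410156, 26.743688583374023), 2.198190689086914) [558.87224332 125.37673458  26.44356792]
fence_short 0.72 [313. 177. 100.  21.] ((687.489501953125, 50.21124267578125), (25.588022232055664, 139.63372802734375), 1.6572760343551636) [684.560887    50.40273251  26.37107532]
fence_short 0.56 [555.  70. 161. 139.] ((537.8656005859375, 384.8635559082031), (187.10215759277344, 203.5413360595703), 1.4401023387908936) [537.64660777 394.86438387   4.83473262]
jig 0.62 [294.  95. 166. 190.] ((577.1572875976562, 27.73027801513672), (257.900634765625, 228.51510620117188), 1.9615652561187744) [567.15417396  31.03308367  12.71525469]
```

View pics/w2.png

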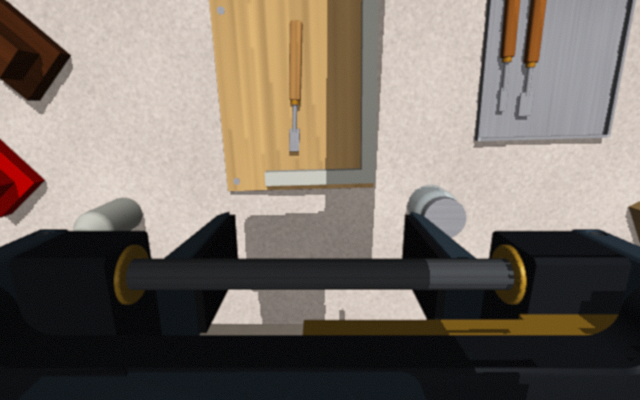

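Run:
```python
from h import *
d=np.load("w2.npz");W=d["W"];img=d["img"].astype(int)
f=grab_frame("wrist")
def pca(sel,n):
    q=W[sel];q=q[~np.isnan(q[:,0])];c=q.mean(0);u=np.linalg.svd(q[:,:2]-c[:2],full_matrices=False)[2][0];u=u*np.sign(u[0])
    print(n,c.round(1),"yaw",np.degrees(np.arctan2(u[1],u[0])).round(2),"len",np.ptp((q[:,:2]-c[:2])@u).round(1),len(q))
for n in ["spatula","tool_a"]:
  for m in masks_of("wrist",n)[:3]:
    pca(m["pixels"],n)
m=masks_of("wrist","spatula")[0]["pixels"]; r=np.arange(400)[:,None]+np.zeros((1,640))
pca(m&(r<100),"handle")
for m in masks_of("wrist","fence_long")[:1]: pca(m["pixels"],"fl")
for m in masks_of("wrist","tray")[:1]: pca(m["pixels"],"tray"); print(m["box"],rect(W,m["pixels"]))
for p in [(490,0),(478,140),(608,136),(625,0),(543,139)]: print(p,ray(f,p,12).round(1))
# long fence inner face at top z=26 & short fence inner top
for p in [(361,0),(360,168),(266,171)]: print(p,ray(f,p,26).round(1),ray(f,p,12).round(1))
for n in ["tray_free","tray"]:
  for l in landmark_of("wrist",n)[:1]: print(n,l["p"],l["point"],ray(f,l["point"],4).round(1))
```

```text
spatula [550.4  25.   24.3] yaw -1.64 len 167.5 1359
spatula [719.1 220.8  63.1] yaw 57.56 len 172.5 1867
spatula [504.2 310.4  15.5] yaw 3.96 len 141.6 1198
tool_a [504.6 310.7  15.3] yaw 3.94 len 144.0 1246
tool_a [513.1 344.2  15.2] yaw 3.28 len 148.7 1465
tool_a [564.8 124.7  25.8] yaw 1.83 len 241.4 2865
handle [526.6  25.8  25.5] yaw -1.15 len 97.2 997
fl [565.7 125.   25.1] yaw 1.57 len 249.3 3045
tray [537.6 387.3   5.6] yaw -73.26 len 228.4 17357
[554.4, 70.3, 162.6, 140.6] ((537.661865234375, 384.84075927734375), (186.7502899169922, 205.3701934814453), 1.2407363653182983)
(490, 0) [449.1 282.2  12. ]
(478, 140) [630.9 289.9  12. ]
(608, 136) [623.7 477.3  12. ]
(625, 0) [447.7 459.3  12. ]
(543, 139) [628.7 384.   12. ]
(361, 0) [454.5 111.5  26. ] [450.6 113.   12. ]
(360, 168) [670.9 118.6  26. ] [673.4 120.4  12. ]
(266, 171) [676.4 -16.7  26. ] [679. -19.  12.]
tray_free 0.96 [575.5, 46.2] [502.8 411.5   4. ]
tray 0.73 [428.1, 206.0] [733.6 229.4   4. ]
```

Emit:
{"api": "move_arm", "payload": {"plan": [{"x": 18.4,"y": -4.9,"z": 38,"rx": 0,"ry": 0,"rz": 0},{"x": 18.4,"y": -4.9,"z": 38,"rx": 0,"ry": 0,"rz": 0},{"x": 18.4,"y": -4.9,"z": 38,"rx": 0,"ry": 0,"rz": 0},{"x": 18.4,"y": -4.9,"z": 38,"rx": 0,"ry": 0,"rz": 0},{"x": 18.4,"y": -4.9,"z": 38,"rx": 0,"ry": 0,"rz": 0},{"x": 18.4,"y": -4.9,"z": 38,"rx": 0,"ry": 0,"rz": 0},{"x": 18.4,"y": -4.9,"z": 38,"rx": 0,"ry": 0,"rz": 0},{"x": 0,"y": 0,"z": 5,"rx": 0,"ry": 0,"rz": 0.03},{"x": 0,"y": 0,"z": 0,"rx": 0,"ry": 0,"rz": 0}], "grip": 0.6}}

```text
time_s: 5.3
ee_pos: [532.1, 25.7, 55.0]
ee_rot: [180.0, 0.0, 178.7]
force: [0.8, 0.3, -0.5]
gripper_width: 54.6
gripper_force: 0.0
```

Run:
```python
from h import *
s=state();print(s["time_s"],s["ee_pos"],s["ee_rot"])
f=grab_frame("wrist");W=pts(f)
for m in masks_of("wrist","spatula")[:2]: print(m["p"],m["box"],rect(W,m["pixels"]),np.nanmedian(W[m["pixels"]],0))
cv2.imwrite("pics/w3.png",f["img"][:,:,::-1])
```

```text
5.3 [532.096729    25.74961837  55.02564153] [1.79989592e+02 9.71025436e-03 1.78740579e+02]
```

View pics/w3.png

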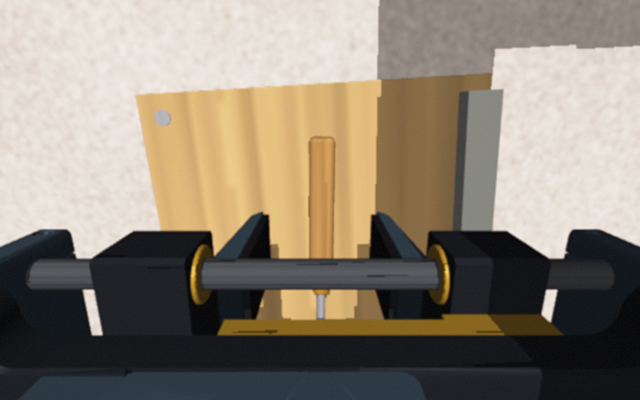

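The handle is at column 321, between the fingers at 265 and 375. I descend.

Emit:
{"api": "move_arm", "payload": {"plan": [{"x": 0,"y": 0,"z": 20,"rx": 0,"ry": 0,"rz": 0},{"x": 0,"y": 0,"z": 15,"rx": 0,"ry": 0,"rz": 0},{"x": 0,"y": 0,"z": 5,"rx": 0,"ry": 0,"rz": 0},{"x": 0,"y": 0,"z": 0,"rx": 0,"ry": 0,"rz": 0}]}}

```text
time_s: 5.8
ee_pos: [532.9, 25.9, 15.8]
ee_rot: [180.0, 0.1, 178.8]
force: [0.1, -0.5, 0.4]
gripper_width: 54.6
gripper_force: 0.0
```

Emit:
{"api": "move_arm", "payload": {"plan": [{"x": 0,"y": 0,"z": 0,"rx": 0,"ry": 0,"rz": 0},{"x": 0,"y": 0,"z": 0,"rx": 0,"ry": 0,"rz": 0},{"x": 0,"y": 0,"z": 0,"rx": 0,"ry": 0,"rz": 0},{"x": 0,"y": 0,"z": 0,"rx": 0,"ry": 0,"rz": 0},{"x": 0,"y": 0,"z": 0,"rx": 0,"ry": 0,"rz": 0},{"x": 0,"y": 0,"z": 0,"rx": 0,"ry": 0,"rz": 0}], "grip": 0, "squeeze": 15}}

```text
time_s: 6.4
ee_pos: [531.4, 25.7, 15.1]
ee_rot: [180.0, 0.0, 178.8]
force: [-0.0, 0.1, 1.8]
gripper_width: 15.9
gripper_force: 15.0
```

Emit:
{"api": "move_arm", "payload": {"plan": [{"x": 0,"y": 0,"z": -25,"rx": 0,"ry": 0,"rz": 0},{"x": 0,"y": 0,"z": -40,"rx": 0,"ry": 0,"rz": 0},{"x": 0,"y": 10,"z": -15,"rx": 0,"ry": 0,"rz": 0},{"x": 7,"y": 37.6,"z": 0,"rx": 0,"ry": 0,"rz": 0},{"x": 7,"y": 42,"z": 0,"rx": 0,"ry": 0,"rz": 0},{"x": 8,"y": 42,"z": 0,"rx": 0,"ry": 0,"rz": 0},{"x": 8,"y": 42,"z": 0,"rx": 0,"ry": 0,"rz": 0},{"x": 8,"y": 42,"z": 0,"rx": 0,"ry": 0,"rz": 0},{"x": 8,"y": 42,"z": 0,"rx": 0,"ry": 0,"rz": 0},{"x": 8,"y": 42,"z": 0,"rx": 0,"ry": 0,"rz": 0}]}}

```text
time_s: 7.4
ee_pos: [482.9, 328.0, 94.8]
ee_rot: [-180.0, -0.0, 178.8]
force: [0.5, -0.3, -0.2]
gripper_width: 15.6
gripper_force: 15.0
```

Emit:
{"api": "move_arm", "payload": {"plan": [{"x": 8,"y": 42,"z": 0,"rx": 0,"ry": 0,"rz": 0},{"x": 5,"y": 30,"z": 0,"rx": 0,"ry": 0,"rz": 0},{"x": 0,"y": 13,"z": 0,"rx": 0,"ry": 0,"rz": -0.07},{"x": 0,"y": 0,"z": 30,"rx": 0,"ry": 0,"rz": 0},{"x": 0,"y": 0,"z": 0,"rx": 0,"ry": 0,"rz": 0},{"x": 0,"y": 0,"z": 0,"rx": 0,"ry": 0,"rz": 0}]}}

```text
time_s: 8.0
ee_pos: [471.8, 411.0, 64.4]
ee_rot: [-179.9, -0.1, -177.2]
force: [0.3, 0.5, -0.4]
gripper_width: 15.9
gripper_force: 15.0
```

Run:
```python
from h import *
s=state();print(s["time_s"],s["ee_pos"],s["ee_rot"],s["gripper_width"])
f=grab_frame("wrist")
cv2.imwrite("pics/w4.png",f["img"][:,:,::-1])
```

```text
8.0 [471.81925441 411.04251436  64.4355676 ] [-1.79921146e+02 -1.05518682e-01 -1.77190737e+02] 15.877509530472452
```

View pics/w4.png

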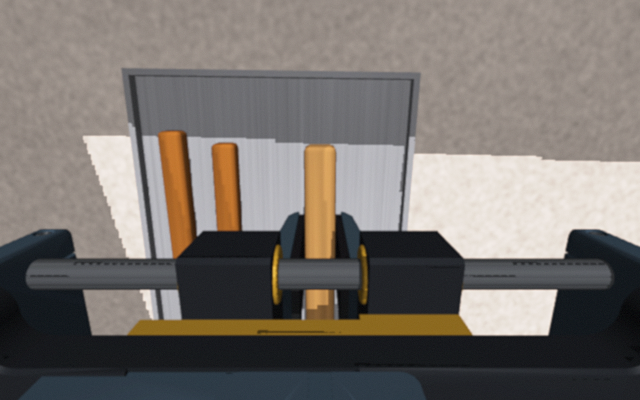

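The spatula hangs over the tray's free half, parallel to the two tools at columns 175 and 225. I lower it and release.

Emit:
{"api": "move_arm", "payload": {"plan": [{"x": 0,"y": 0,"z": 25,"rx": 0,"ry": 0,"rz": 0},{"x": 0,"y": 0,"z": 20,"rx": 0,"ry": 0,"rz": 0},{"x": 0,"y": 0,"z": 6,"rx": 0,"ry": 0,"rz": 0},{"x": 0,"y": 0,"z": 4.5,"rx": 0,"ry": 0,"rz": 0},{"x": 0,"y": 0,"z": 0,"rx": 0,"ry": 0,"rz": 0},{"x": 0,"y": 0,"z": 0,"rx": 0,"ry": 0,"rz": 0}]}}

```text
time_s: 8.65
ee_pos: [473.1, 412.1, 10.6]
ee_rot: [179.9, 0.1, -177.2]
force: [0.4, -0.5, -1.1]
gripper_width: 16.0
gripper_force: 15.0
```

Emit:
{"api": "move_arm", "payload": {"plan": [{"x": 0,"y": 0,"z": 0,"rx": 0,"ry": 0,"rz": 0},{"x": 0,"y": 0,"z": 0,"rx": 0,"ry": 0,"rz": 0},{"x": 0,"y": 0,"z": 0,"rx": 0,"ry": 0,"rz": 0},{"x": 0,"y": 0,"z": -15,"rx": 0,"ry": 0,"rz": 0},{"x": 0,"y": 0,"z": -40,"rx": 0,"ry": 0,"rz": 0},{"x": 0,"y": 0,"z": -40,"rx": 0,"ry": 0,"rz": 0}], "grip": 0.42}}

```text
time_s: 9.25
ee_pos: [471.8, 411.2, 104.8]
ee_rot: [-179.9, -0.1, -177.2]
force: [1.7, 0.5, 0.8]
gripper_width: 38.4
gripper_force: 0.0
```

Emit:
{"api": "move_arm", "payload": {"plan": [{"x": 0,"y": 0,"z": -9,"rx": 0,"ry": 0,"rz": 0.148},{"x": 0,"y": 0,"z": -9,"rx": 0,"ry": 0,"rz": 0.148},{"x": 0,"y": 0,"z": -9,"rx": 0,"ry": 0,"rz": 0.148},{"x": 0,"y": 0,"z": -9,"rx": 0,"ry": 0,"rz": 0.148},{"x": 0,"y": 0,"z": -9,"rx": 0,"ry": 0,"rz": 0.148},{"x": 0,"y": 0,"z": -9,"rx": 0,"ry": 0,"rz": 0.148},{"x": 0,"y": 0,"z": -9,"rx": 0,"ry": 0,"rz": 0.148},{"x": 0,"y": 0,"z": -9,"rx": 0,"ry": 0,"rz": 0.148}], "grip": 1}}

```text
time_s: 10.05
ee_pos: [472.2, 411.6, 176.9]
ee_rot: [180.0, -0.0, 114.6]
force: [0.5, 0.5, -1.0]
gripper_width: 91.0
gripper_force: 0.0
```

Emit:
{"api": "move_arm", "payload": {"plan": [{"x": 0,"y": 0,"z": -9,"rx": 0,"ry": 0,"rz": 0.148},{"x": 0,"y": 0,"z": -9,"rx": 0,"ry": 0,"rz": 0.148},{"x": 0,"y": 0,"z": -9,"rx": 0,"ry": 0,"rz": 0.148},{"x": 0,"y": 0,"z": -9,"rx": 0,"ry": 0,"rz": 0.148},{"x": 0,"y": 0,"z": -9,"rx": 0,"ry": 0,"rz": 0.148},{"x": 0,"y": 0,"z": -9,"rx": 0,"ry": 0,"rz": 0.148},{"x": 0,"y": 0,"z": -9,"rx": 0,"ry": 0,"rz": 0.148},{"x": 0,"y": 0,"z": -9,"rx": 0,"ry": 0,"rz": 0.148}]}}

```text
time_s: 10.85
ee_pos: [472.2, 411.5, 248.9]
ee_rot: [-180.0, -0.0, 46.8]
force: [0.1, 0.3, -0.2]
gripper_width: 91.3
gripper_force: 0.0
```

Emit:
{"api": "move_arm", "payload": {"plan": [{"x": -33,"y": 29,"z": 0,"rx": 0,"ry": 0,"rz": 0},{"x": -33,"y": 29,"z": 0,"rx": 0,"ry": 0,"rz": 0},{"x": -33,"y": 29,"z": 0,"rx": 0,"ry": 0,"rz": 0},{"x": -33,"y": 29,"z": 0,"rx": 0,"ry": 0,"rz": 0},{"x": -33,"y": 29,"z": 0,"rx": 0,"ry": 0,"rz": 0},{"x": -33,"y": 29,"z": 0,"rx": 0,"ry": 0,"rz": 0},{"x": -33,"y": 29,"z": 0,"rx": 0,"ry": 0,"rz": 0},{"x": -33,"y": 29,"z": 0,"rx": 0,"ry": 0,"rz": 0},{"x": -33,"y": 29,"z": 0,"rx": 0,"ry": 0,"rz": 0},{"x": -33,"y": 29,"z": 0,"rx": 0,"ry": 0,"rz": 0}]}}

```text
time_s: 11.85
ee_pos: [460.1, -29.2, 248.8]
ee_rot: [180.0, -0.0, 47.2]
force: [-0.2, -0.2, 0.4]
gripper_width: 91.4
gripper_force: 0.0
```

Emit:
{"api": "move_arm", "payload": {"plan": [{"x": -33,"y": 29,"z": 0,"rx": 0,"ry": 0,"rz": 0},{"x": -33,"y": 29,"z": 0,"rx": 0,"ry": 0,"rz": 0},{"x": -33,"y": 29,"z": 0,"rx": 0,"ry": 0,"rz": 0},{"x": -33,"y": 29,"z": 0,"rx": 0,"ry": 0,"rz": 0},{"x": -33,"y": 29,"z": 0,"rx": 0,"ry": 0,"rz": 0},{"x": -33,"y": 29,"z": 0,"rx": 0,"ry": 0,"rz": 0},{"x": -33,"y": 29,"z": 0,"rx": 0,"ry": 0,"rz": 0},{"x": -33,"y": 29,"z": 0,"rx": 0,"ry": 0,"rz": 0},{"x": -33,"y": 29,"z": 0,"rx": 0,"ry": 0,"rz": 0},{"x": 0,"y": 0,"z": 0,"rx": 0,"ry": 0,"rz": 0}]}}

```text
time_s: 12.85
ee_pos: [449.1, -427.6, 247.4]
ee_rot: [179.9, 0.1, 46.9]
force: [0.4, 0.2, 0.0]
gripper_width: 91.2
gripper_force: 0.0
```

Run:
```python
from h import *
s=state();print(s["time_s"],s["ee_pos"],s["ee_rot"],s["qpos"])
f=grab_frame("wrist");W=pts(f)
cv2.imwrite("pics/w5.png",f["img"][:,:,::-1])
for m in masks_of("wrist","base")[:4]:
    print(round(m["p"],2),np.round(m["box"]),np.median(f["img"][m["pixels"]],0),rect(W,m["pixels"]))
    print("  neck",rect(W,m["pixels"]&(W[...,2]>50)&(W[...,2]<62)), rect(W,m["pixels"]&(W[...,2]>17)&(W[...,2]<27)))
for l in landmark_of("wrist","base")[:4]: print(l["p"],l["point"],ray(f,l["point"],0))
t=grab_frame("top"); T=pts(t)
for m in masks_of("top","spatula")[:3]: print(m["box"],rect(T,m["pixels"]),np.nanmedian(T[m["pixels"]],0))
for m in masks_of("top","tool_a")[:3]: print("a",m["box"],rect(T,m["pixels"]),np.nanmedian(T[m["pixels"]],0))
```

```text
12.85 [ 449.05867465 -427.6415452   247.39460225] [1.79940626e+02 1.02155820e-01 4.68873641e+01] [-44.60876197  21.42052123  80.127046    -0.10267121  78.39042987
  -1.47557171]
0.95 [473.  36.  91.  70.] [127.   5.   3.] ((679.474365234375, -436.9190979003906), (71.66910552978516, 95.96923065185547), 41.01089096069336)
  neck ((678.292724609375, -430.5645751953125), (42.680633544921875, 46.816158294677734), 40.930458068847656) ((676.0017700195312, -433.0073547363281), (71.65634155273438, 84.83072662353516), 41.09479904174805)
0.86 [284. 287.  99.  98.] [  0. 151. 147.] ((342.4237060546875, -466.2283020019531), (242.60955810546875, 128.3484344482422), 51.20525360107422)
  neck ((329.9819030761719, -541.4210205078125), (43.86824035644531, 0.18923568725585938), 51.25727844238281) ((347.01971435546875, -469.4555969238281), (6.288361549377441, 117.5488052368164), 48.59431076049805)
0.74 [170. 149. 142. 144.] [88. 45. 21.] ((325.6404724121094, -284.76556396484375), (128.27102661132812, 146.19898986816406), 8.022738456726074)
  neck ((356.22149658203125, -301.3387145996094), (101.316772460
[... 566 characters left out ...]
1 [287.4, 286.9] [ 2.98777029e+02 -5.23015428e+02  5.68434189e-14]
0.65 [316.5, 82.8] [ 515.68802832 -352.6126937     0.        ]
0.64 [180.9, 148.0] [ 337.8907709  -292.57085386    0.        ]
[164.4, 210.0, 5.0, 49.0] ((505.23565673828125, 413.2049865722656), (162.4491729736328, 18.21523094177246), 2.611196279525757) [475.5488772  411.64487094  17.55687679]
a [186.6, 204.4, 9.7, 52.6] ((512.1588134765625, 348.56756591796875), (166.275390625, 20.525955200195312), 1.6677685976028442) [506.24498093 346.84889235  16.10742849]
a [196.2, 205.8, 9.3, 52.1] ((505.10760498046875, 315.1800231933594), (167.02813720703125, 17.50710105895996), 5.152805328369141) [473.5720391  311.74718782  18.01465261]
```

View pics/w5.png

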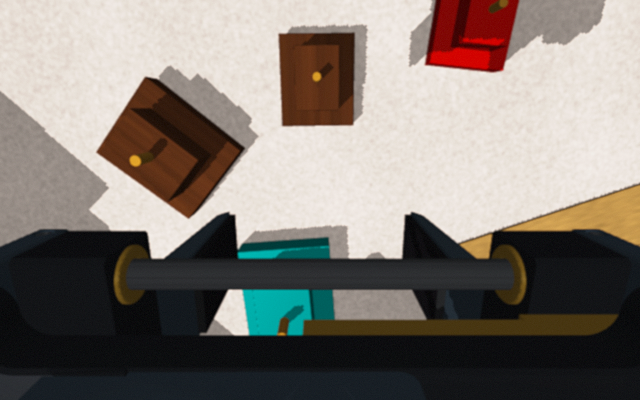

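Emit:
{"api": "move_arm", "payload": {"plan": [{"x": 25,"y": -0.6,"z": 10,"rx": 0,"ry": 0,"rz": -0.007},{"x": 25,"y": -0.6,"z": 10,"rx": 0,"ry": 0,"rz": 0},{"x": 25,"y": -0.7,"z": 10,"rx": 0,"ry": 0,"rz": 0},{"x": 26,"y": -0.7,"z": 10,"rx": 0,"ry": 0,"rz": 0},{"x": 0,"y": 0,"z": 40,"rx": 0,"ry": 0,"rz": 0},{"x": 0,"y": 0,"z": 40,"rx": 0,"ry": 0,"rz": 0},{"x": 0,"y": 0,"z": 40,"rx": 0,"ry": 0,"rz": 0},{"x": 0,"y": 0,"z": 35,"rx": 0,"ry": 0,"rz": 0},{"x": 0,"y": 0,"z": 20,"rx": 0,"ry": 0,"rz": 0},{"x": 0,"y": 0,"z": 5,"rx": 0,"ry": 0,"rz": 0}]}}

```text
time_s: 14.15
ee_pos: [514.9, -344.4, 26.2]
ee_rot: [-179.7, 0.0, 47.6]
force: [1.3, -0.2, 0.4]
gripper_width: 91.3
gripper_force: 0.0
```

Emit:
{"api": "move_arm", "payload": {"plan": [{"x": 0,"y": 0,"z": 0,"rx": 0,"ry": 0,"rz": 0},{"x": 0,"y": 0,"z": 0,"rx": 0,"ry": 0,"rz": 0},{"x": 0,"y": 0,"z": 0,"rx": 0,"ry": 0,"rz": 0},{"x": 0,"y": 0,"z": 0,"rx": 0,"ry": 0,"rz": 0},{"x": 0,"y": 0,"z": 0,"rx": 0,"ry": 0,"rz": 0},{"x": 0,"y": 0,"z": 0,"rx": 0,"ry": 0,"rz": 0},{"x": 0,"y": 0,"z": 0,"rx": 0,"ry": 0,"rz": 0}], "grip": 0, "squeeze": 35}}

```text
time_s: 14.85
ee_pos: [517.1, -347.4, 29.1]
ee_rot: [179.8, -0.0, 47.5]
force: [1.3, -0.6, 2.5]
gripper_width: 45.6
gripper_force: 35.0
```

Emit:
{"api": "move_arm", "payload": {"plan": [{"x": 0,"y": 0,"z": -15,"rx": 0,"ry": 0,"rz": 0},{"x": 0,"y": 0,"z": -25,"rx": 0,"ry": 0,"rz": 0},{"x": 0,"y": 0,"z": -30,"rx": 0,"ry": 0,"rz": 0},{"x": 0,"y": 0,"z": 0,"rx": 0,"ry": 0,"rz": 0},{"x": 0,"y": 0,"z": 0,"rx": 0,"ry": 0,"rz": 0}]}}

```text
time_s: 15.35
ee_pos: [515.6, -346.2, 97.7]
ee_rot: [-179.9, 0.0, 47.5]
force: [-1.0, -0.2, -4.0]
gripper_width: 46.4
gripper_force: 35.0
```

Run:
```python
from h import *
s=state();print({k:np.round(v,2) for k,v in s.items()})
```

```text
{'time_s': np.float64(15.35), 'qpos': array([-3.495e+01,  2.755e+01,  9.266e+01,  1.000e-02,  5.987e+01,
        7.510e+00]), 'qvel': array([ 0.06,  1.39,  1.8 , -0.07,  0.26, -0.04]), 'effort': array([  0.  , -51.07, -23.11,   0.07,  -0.07,   0.  ]), 'ee_pos': array([ 515.57, -346.22,   97.75]), 'ee_rot': array([-179.92,    0.  ,   47.54]), 'force': array([-0.99, -0.25, -3.96]), 'torque': array([-0.03,  0.13,  0.  ]), 'gripper_force': np.float64(34.99), 'gripper_width': np.float64(46.42)}
```

Emit:
{"api": "move_arm", "payload": {"plan": [{"x": 0,"y": 0,"z": 0,"rx": 0,"ry": 0,"rz": 0.133},{"x": 0,"y": 0,"z": 0,"rx": 0,"ry": 0,"rz": 0.133},{"x": 0,"y": 0,"z": 0,"rx": 0,"ry": 0,"rz": 0.133},{"x": 0,"y": 0,"z": 0,"rx": 0,"ry": 0,"rz": 0.133},{"x": 0,"y": 0,"z": 0,"rx": 0,"ry": 0,"rz": 0.133},{"x": 0,"y": 0,"z": 0,"rx": 0,"ry": 0,"rz": 0.131}]}}

```text
time_s: 15.95
ee_pos: [514.6, -345.5, 95.6]
ee_rot: [-179.8, 0.3, 1.6]
force: [0.3, 0.5, -2.6]
gripper_width: 45.7
gripper_force: 35.0
```

Emit:
{"api": "move_arm", "payload": {"plan": [{"x": 11,"y": -40,"z": 0,"rx": 0,"ry": 0,"rz": 0},{"x": 11,"y": -40,"z": 0,"rx": 0,"ry": 0,"rz": 0},{"x": 11,"y": -40,"z": 0,"rx": 0,"ry": 0,"rz": 0},{"x": 11,"y": -40,"z": 0,"rx": 0,"ry": 0,"rz": 0},{"x": 11,"y": -40,"z": 0,"rx": 0,"ry": 0,"rz": 0},{"x": 11,"y": -40,"z": 0,"rx": 0,"ry": 0,"rz": 0},{"x": 11,"y": -40,"z": 0,"rx": 0,"ry": 0,"rz": 0},{"x": 11,"y": -40,"z": 0,"rx": 0,"ry": 0,"rz": 0},{"x": 11,"y": -40,"z": 0,"rx": 0,"ry": 0,"rz": 0},{"x": 11,"y": -40,"z": 0,"rx": 0,"ry": 0,"rz": 0}]}}

```text
time_s: 16.95
ee_pos: [611.0, 58.4, 95.8]
ee_rot: [180.0, 0.3, 1.9]
force: [0.7, -0.3, -3.0]
gripper_width: 45.9
gripper_force: 35.0
```

Emit:
{"api": "move_arm", "payload": {"plan": [{"x": 0,"y": 0,"z": 20,"rx": 0,"ry": 0,"rz": 0},{"x": 0,"y": 0,"z": 20,"rx": 0,"ry": 0,"rz": 0},{"x": 0,"y": 0,"z": 0,"rx": 0,"ry": 0,"rz": 0},{"x": 0,"y": 0,"z": 0,"rx": 0,"ry": 0,"rz": 0}]}}

```text
time_s: 17.35
ee_pos: [611.4, 56.7, 56.8]
ee_rot: [180.0, 0.2, 1.9]
force: [0.5, -0.8, -3.0]
gripper_width: 45.4
gripper_force: 35.0
```

Run:
```python
from h import *
s=state();print(s["time_s"],s["ee_pos"],s["ee_rot"],s["force"],s["torque"],s["gripper_width"])
for c in ["wrist","top","scene"]:
    f=grab_frame(c);W=pts(f)
    if c!="top": cv2.imwrite("pics/%s6.png"%c,f["img"][:,:,::-1])
    for m in masks_of(c,"base")[:5]:
        q=W[m["pixels"]]; print(c,round(m["p"],2),np.round(m["box"]),np.nanmedian(q,0).round(0),rect(W,m["pixels"]&(W[...,2]>44)&(W[...,2]<64)),rect(W,m["pixels"]) )
```

```text
17.35 [611.39093058  56.69302143  56.83648522] [179.99616485   0.21571493   1.92713931] [ 0.47766851 -0.83938475 -2.98641777] [-0.04402282  0.1602705  -0.03705063] 45.43897949580655
wrist 0.59 [319. 236. 154. 166.] [636.  56.  75.] ((608.4448852539062, 55.920013427734375), (99.66486358642578, 84.37419128417969), 1.7333343029022217) ((594.7014770507812, 55.85635757446289), (127.13056945800781, 102.15213012695312), 1.89980149269104)
top 0.82 [423. 148.  38.  36.] [ 683. -416.   27.] ((689.0364990234375, -421.84912109375), (63.17784881591797, 48.958412170410156), 43.547489166259766) ((692.6475830078125, -424.33905029296875), (98.94122314453125, 95.44551086425781), 43.34421920776367)
top 0.82 [459. 265.  57.  58.] [ 308. -512.   35.] ((299.3140563964844, -497.8995056152344), (106.63589477539062, 50.46091079711914), 14.745482444763184) ((307.49285888671875, -525.0054321289062), (143.82386779785156, 127.95283508300781), 51.30896759033203)
top 0.56 [385. 256.  46.  36.] [ 337. -285.   32.] ((344.5411376953125, -259.30023193359375), (33.12451934814453, 77.77555084228516), 56.58866882324219) 
[... 600 characters left out ...]
4473)
scene 0.68 [160. 259.  52.  43.] [ 326. -530.   33.] ((331.9667053222656, -524.067138671875), (108.4908218383789, 52.02967834472656), 86.44709014892578) ((293.95135498046875, -519.3682861328125), (154.0644989013672, 148.79888916015625), 50.386802673339844)
scene 0.56 [270. 315.  35.  33.] [ 700. -430.   25.] ((689.7625122070312, -422.1090087890625), (63.75038528442383, 49.952659606933594), 41.80891799926758) ((690.8888549804688, -423.82745361328125), (100.67037200927734, 84.75949096679688), 41.2392578125)
scene 0.26 [357. 186.  57.  35.] [630. 126.  25.] ((0.0, 0.0), (0.0, 0.0), 0.0) ((575.3933715820312, 127.55174255371094), (239.37095642089844, 26.706214904785156), 1.6132087707519531)
```

View pics/wrist6.png

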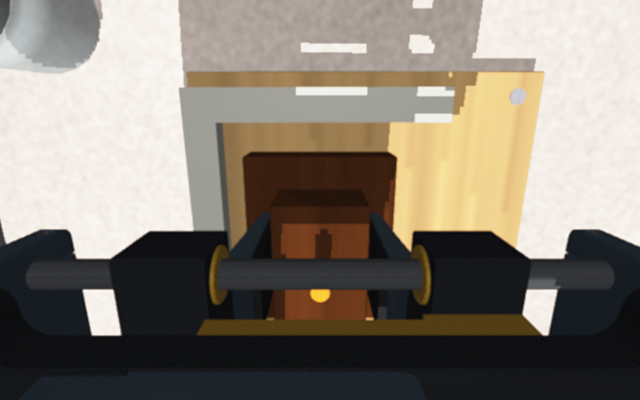

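The base hangs over the board, square to the fences. The gaps are about 18 mm in x and 20 mm in y. I lower it gently.

Emit:
{"api": "move_arm", "payload": {"plan": [{"x": 0,"y": 0,"z": 8,"rx": 0,"ry": 0,"rz": 0},{"x": 0,"y": 0,"z": 5,"rx": 0,"ry": 0,"rz": 0},{"x": 0,"y": 0,"z": 0,"rx": 0,"ry": 0,"rz": 0},{"x": 0,"y": 0,"z": 0,"rx": 0,"ry": 0,"rz": 0}]}}

```text
time_s: 18.05
ee_pos: [612.4, 56.8, 45.1]
ee_rot: [-180.0, 0.0, 1.9]
force: [0.7, -0.1, -3.1]
gripper_width: 46.0
gripper_force: 35.0
```

Emit:
{"api": "move_arm", "payload": {"plan": [{"x": 0,"y": 0,"z": 1.5,"rx": 0,"ry": 0,"rz": 0},{"x": 0,"y": 0,"z": 0,"rx": 0,"ry": 0,"rz": 0},{"x": 0,"y": 0,"z": 0,"rx": 0,"ry": 0,"rz": 0}]}}

```text
time_s: 18.35
ee_pos: [612.7, 56.9, 44.0]
ee_rot: [-180.0, -0.0, 1.9]
force: [0.4, -0.7, -3.6]
gripper_width: 46.1
gripper_force: 35.0
```

Emit:
{"api": "move_arm", "payload": {"plan": [{"x": 0,"y": 0,"z": 1.5,"rx": 0,"ry": 0,"rz": 0},{"x": 0,"y": 0,"z": 0,"rx": 0,"ry": 0,"rz": 0},{"x": 0,"y": 0,"z": 0,"rx": 0,"ry": 0,"rz": 0}]}}

```text
time_s: 18.65
ee_pos: [612.6, 56.8, 42.4]
ee_rot: [-180.0, 0.0, 1.9]
force: [-0.5, -0.0, -3.5]
gripper_width: 45.9
gripper_force: 35.0
```

Emit:
{"api": "move_arm", "payload": {"plan": [{"x": 0,"y": 0,"z": 1.5,"rx": 0,"ry": 0,"rz": 0},{"x": 0,"y": 0,"z": 0,"rx": 0,"ry": 0,"rz": 0},{"x": 0,"y": 0,"z": 0,"rx": 0,"ry": 0,"rz": 0}]}}

```text
time_s: 18.95
ee_pos: [612.9, 56.9, 41.2]
ee_rot: [-180.0, -0.0, 1.9]
force: [0.0, -0.3, -0.6]
gripper_width: 45.8
gripper_force: 35.0
```

Emit:
{"api": "move_arm", "payload": {"plan": [{"x": 0,"y": 0,"z": 1,"rx": 0,"ry": 0,"rz": 0},{"x": 0,"y": 0,"z": 0,"rx": 0,"ry": 0,"rz": 0},{"x": 0,"y": 0,"z": 0,"rx": 0,"ry": 0,"rz": 0}]}}

```text
time_s: 19.25
ee_pos: [612.9, 56.9, 41.1]
ee_rot: [-180.0, -0.1, 1.9]
force: [-2.5, 0.7, 5.0]
gripper_width: 45.9
gripper_force: 35.0
```

Emit:
{"api": "move_arm", "payload": {"plan": [{"x": 0,"y": 0,"z": 0.7,"rx": 0,"ry": 0,"rz": 0},{"x": 0,"y": 0,"z": 0,"rx": 0,"ry": 0,"rz": 0},{"x": 0,"y": 0,"z": 0,"rx": 0,"ry": 0,"rz": 0}]}}

```text
time_s: 19.55
ee_pos: [612.9, 56.9, 41.1]
ee_rot: [180.0, -0.1, 1.9]
force: [-2.9, 0.2, 8.7]
gripper_width: 45.9
gripper_force: 35.0
```

Emit:
{"api": "move_arm", "payload": {"plan": [{"x": 0,"y": 0,"z": -1.5,"rx": 0,"ry": 0,"rz": 0},{"x": 4,"y": -5,"z": 0,"rx": 0,"ry": 0,"rz": 0},{"x": 4,"y": -5,"z": 0,"rx": 0,"ry": 0,"rz": 0},{"x": 3,"y": -4,"z": 0,"rx": 0,"ry": 0,"rz": 0},{"x": 0,"y": 0,"z": 0,"rx": 0,"ry": 0,"rz": 0},{"x": 0,"y": 0,"z": 0,"rx": 0,"ry": 0,"rz": 0}]}}

```text
time_s: 20.15
ee_pos: [624.3, 71.9, 41.2]
ee_rot: [-179.9, -0.1, 1.9]
force: [1.1, 0.4, 4.5]
gripper_width: 45.6
gripper_force: 35.0
```

Emit:
{"api": "move_arm", "payload": {"plan": [{"x": 0,"y": -2,"z": 0,"rx": 0,"ry": 0,"rz": 0},{"x": 0,"y": -2,"z": 0,"rx": 0,"ry": 0,"rz": 0},{"x": 0,"y": 0,"z": 0,"rx": 0,"ry": 0,"rz": 0},{"x": 0,"y": 0,"z": 0,"rx": 0,"ry": 0,"rz": 0}]}}

```text
time_s: 20.55
ee_pos: [623.4, 74.9, 41.1]
ee_rot: [180.0, -0.1, 2.0]
force: [-0.5, -1.8, 5.0]
gripper_width: 45.8
gripper_force: 35.0
```

Emit:
{"api": "move_arm", "payload": {"plan": [{"x": 0,"y": -1.5,"z": 0,"rx": 0,"ry": 0,"rz": 0},{"x": 0,"y": 0,"z": 0,"rx": 0,"ry": 0,"rz": 0},{"x": 0,"y": 0,"z": 0,"rx": 0,"ry": 0,"rz": 0}]}}

```text
time_s: 20.85
ee_pos: [623.2, 76.2, 41.1]
ee_rot: [179.9, -0.1, 2.0]
force: [1.0, -2.5, 5.8]
gripper_width: 45.5
gripper_force: 35.0
```

Emit:
{"api": "move_arm", "payload": {"plan": [{"x": 0,"y": -1.5,"z": -1,"rx": 0,"ry": 0,"rz": 0},{"x": 0,"y": 0,"z": 0,"rx": 0,"ry": 0,"rz": 0},{"x": 0,"y": 0,"z": 0,"rx": 0,"ry": 0,"rz": 0}]}}

```text
time_s: 21.15
ee_pos: [622.8, 77.1, 41.1]
ee_rot: [179.9, 0.0, 2.0]
force: [0.8, -5.7, 0.2]
gripper_width: 45.9
gripper_force: 35.0
```

Emit:
{"api": "move_arm", "payload": {"plan": [{"x": 2,"y": 0,"z": 0,"rx": 0,"ry": 0,"rz": 0},{"x": 2,"y": 0,"z": 0,"rx": 0,"ry": 0,"rz": 0},{"x": 0,"y": 0,"z": 0,"rx": 0,"ry": 0,"rz": 0},{"x": 0,"y": 0,"z": 0,"rx": 0,"ry": 0,"rz": 0}]}}

```text
time_s: 21.55
ee_pos: [624.6, 77.1, 41.3]
ee_rot: [179.9, 0.3, 2.0]
force: [-2.6, -5.6, 5.7]
gripper_width: 46.0
gripper_force: 35.0
```

Emit:
{"api": "move_arm", "payload": {"plan": [{"x": 2,"y": -0.5,"z": 0,"rx": 0,"ry": 0,"rz": 0},{"x": 0,"y": 0,"z": 0,"rx": 0,"ry": 0,"rz": 0},{"x": 0,"y": 0,"z": 0,"rx": 0,"ry": 0,"rz": 0}]}}

```text
time_s: 21.85
ee_pos: [626.3, 77.1, 41.3]
ee_rot: [179.8, 0.3, 2.0]
force: [-5.1, -7.0, 6.0]
gripper_width: 46.2
gripper_force: 35.0
```

Emit:
{"api": "move_arm", "payload": {"plan": [{"x": 2,"y": 0,"z": -0.7,"rx": 0,"ry": 0,"rz": 0},{"x": 0,"y": 0,"z": 0,"rx": 0,"ry": 0,"rz": 0},{"x": 0,"y": 0,"z": 0,"rx": 0,"ry": 0,"rz": 0}]}}

```text
time_s: 22.15
ee_pos: [627.7, 77.2, 41.4]
ee_rot: [179.8, 0.4, 2.0]
force: [-4.2, -6.5, 3.7]
gripper_width: 46.0
gripper_force: 35.0
```

Emit:
{"api": "move_arm", "payload": {"plan": [{"x": 2,"y": 0,"z": 0,"rx": 0,"ry": 0,"rz": 0},{"x": 0,"y": 0,"z": 0,"rx": 0,"ry": 0,"rz": 0},{"x": 0,"y": 0,"z": 0,"rx": 0,"ry": 0,"rz": 0}]}}

```text
time_s: 22.45
ee_pos: [627.8, 77.2, 41.6]
ee_rot: [179.8, 0.7, 2.0]
force: [-9.2, -7.7, 8.1]
gripper_width: 45.6
gripper_force: 35.0
```

Emit:
{"api": "move_arm", "payload": {"plan": [{"x": 2,"y": 0,"z": 0,"rx": 0,"ry": 0,"rz": 0},{"x": 0,"y": 0,"z": 0,"rx": 0,"ry": 0,"rz": 0},{"x": 0,"y": 0,"z": 0,"rx": 0,"ry": 0,"rz": 0}]}}

```text
time_s: 22.75
ee_pos: [627.8, 77.2, 41.7]
ee_rot: [179.8, 0.9, 2.0]
force: [-13.8, -7.0, 11.8]
gripper_width: 45.9
gripper_force: 35.0
```

Emit:
{"api": "move_arm", "payload": {"plan": [{"x": -1.5,"y": -0.7,"z": -0.5,"rx": 0,"ry": 0,"rz": 0},{"x": 0,"y": 0,"z": 0,"rx": 0,"ry": 0,"rz": 0},{"x": 0,"y": 0,"z": 0,"rx": 0,"ry": 0,"rz": 0},{"x": 0,"y": 0,"z": 0,"rx": 0,"ry": 0,"rz": 0},{"x": 0,"y": 0,"z": 0,"rx": 0,"ry": 0,"rz": 0}]}}

```text
time_s: 23.25
ee_pos: [627.8, 77.2, 41.7]
ee_rot: [179.8, 0.7, 2.0]
force: [-8.2, -8.6, 6.9]
gripper_width: 45.8
gripper_force: 35.0
```

Run:
```python
from h import *
f=grab_frame("wrist");W=pts(f)
cv2.imwrite("pics/w7.png",f["img"][:,:,::-1])
s=state();print(s["time_s"],s["ee_pos"],s["ee_rot"],s["force"],s["torque"])
for m in masks_of("wrist","base")[:1]: print(rect(W,m["pixels"]&(W[...,2]>28)&(W[...,2]<40)),np.nanmedian(W[m["pixels"]&(W[...,2]<42)],0))
t=grab_frame("top");T=pts(t)
for n in ["spatula","tool_a"]:
  for m in masks_of("top",n)[:2]: print(n,rect(T,m["pixels"]),np.nanmedian(T[m["pixels"]],0))
```

```text
23.3 [627.80418179  77.24782613  41.65352907] [179.77814906   0.7205599    1.96844075] [-9.31374683 -8.6660231   6.95054031] [-1.54319554  1.70642924  0.02201482]
((624.4898681640625, 76.25169372558594), (100.09143829345703, 84.16706085205078), 1.9025230407714844) [662.21497143  77.61008131  34.65140301]
tool_a ((506.001708984375, 314.64593505859375), (169.01620483398438, 20.37677001953125), 2.7182796001434326) [492.35583293 312.46970038  16.22197024]
tool_a ((512.5824584960938, 347.11199951171875), (168.03150939941406, 20.878753662109375), 2.9722323417663574) [503.00938969 346.70884536  16.42289584]
```

View pics/w7.png

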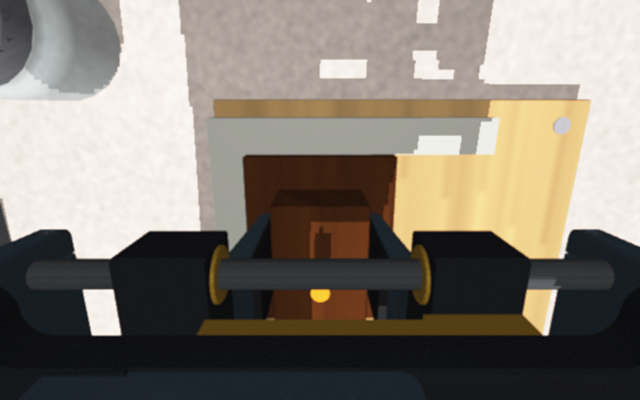

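The base sits flush against both fences: the plinth corner is at (245,155) with no gap, at about 9 N in x and 8.7 N in y. I hand in.

```bash
python3 -c "
from workcell import *
print(job_done())"
```

```text
the job is handed in; nothing more can be done
None
```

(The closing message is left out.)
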